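# Refit the water-trap pot under its filter head

### The arm

A 6-joint arm with a two-finger parallel gripper is mounted at the origin on the work surface. World frame = base frame: x ahead of the robot, y to its left, z up, the work surface at z = 0. Lengths are in mm, angles in rad, forces in N, time in s.
With the tool pointing down it reaches from about 350 to 975 mm from the base axis. Payload 17.4 kg.
Tool frame: the origin (TCP) lies at the very end of the fingers, on their centre line; the grasp point (between the pads) lies 19 mm behind it (robot.pinch_z is the z of the grasp point in the tool frame, in mm); z points along the fingers, y is the direction in which the jaws open and shut (so a half turn about z gives the same grasp; the last joint's range is limited). The gripper opens to 85 mm and grips with 20 to 120 N. Pads are 22 mm wide; open, the fingers measure 114 mm over their backs; the gripper's body (76 mm by 85 mm) begins 54 mm behind the grasp point. The pads swing forward as they close: fully open they stand 13 mm farther back than shut.
Start: joints at [-1.309, 0.116, 1.442, -0, 1.584, -0.038], TCP at [199.338, -644.901, 231.303] pointing down, gripper open.
Joint ranges: [-2.83, 2.83], [-0.83, 2.19], [0.07, 2.5], [-1.14, 4.28], [0.01, 3], [-2.97, 2.97]. Speed limits (rad/s): [1.89, 1.89, 2.22, 3.14, 3.14, 3.14].

### API

Orientations are given as a unit quaternion [x, y, z, w].
In Python, from workcell import robot, grab_frame gives the robot as it stands. The module is installed in compiled form; this text tells all that it offers.
- The arm moves only by the tool play_rows, never from a script. Its argument "motion" is text: rows parted by semicolons, each of 5 numbers parted by spaces: the shift along the tool's x, y, z in mm, then the turn about the tool's z in rad, then the finger opening in mm, from 0 to 85.4. In form: tx ty tz twist gripper; .... A call has 1 to 5 rows; each row shifts and turns the commanded pose from where the row before left it, along the tool's axes as they then stand; what a row does not reach is not made up. A row lasts 1/10 s, in which the tool goes at most 50 mm and 8.59 degrees, less where a joint would pass 70% of its speed; a pose out of reach is approached as far as the arm can. A call is refused whole if a number of a shift passes 50 or a number of a turn 0.15, either way. A call with a gripper value outside its range is refused whole. The fingers move at their own pace and stop on an object; "grip_force" is the grip in N (left out, the last holds). Time passes only in rows, so rows that do not move let the fingers close. It gives the time, the measured TCP pose, the force and the opening at its end, in the units of the state.
- robot.state(): the state, without advancing time (a new reading comes with each control period).
- grab_frame(name): name is "scene" or "top"; returns a dict with "frame" (400x640x3 uint8, blue, green, red), "mtx" (3x3 intrinsics, pixels), "dist" ([k1, k2, p1, p2, k3] as OpenCV has them; the pictures are not rectified), "rvec" (rotation vector, rad) and "tvec" (3), from world to camera coordinates, as OpenCV has them. Camera axes: x right, y down, z forward; pixel columns grow to the right and rows downward; lengths in mm; the calibration is good to about 2 mm. A picture is of the moment at which its call begins. There is no depth.
- robot.sign_off(): hands the job in, once; it reports no verdict.
The state is a dict: "clock": time; "joints": joint angles; "qvel": joint speeds; "effort": joint torques, N m; "tcp_pos": TCP position; "eef_rot": TCP orientation; "contact_force": force on the tool from outside, world axes, zero at the start; "wrist_torque": the same for the moment, N m; "opening": finger opening in mm.
Only numpy, scipy, OpenCV 4.12 (cv2) and the standard library are available. Lean on these libraries where they do the work, as an engineer would, in place of code of your own. Each camera call takes 0.05 s, during which the arm holds its last target.

### The job

The emptied pot of the labelling machine's air water trap must go back on. Pick it up, offer it up into the filter head from below with its pins in the slots until it meets the rubber seal, and swing its black handle from your left to your right (anticlockwise seen from above) until it comes up firmly tight, but not forced, so that it stays locked and sealing when you let go. Leave the jar, bottle, roller and spanner where they are.

Things in the scene. Friction and masses are not known exactly. Their poses are not given: they have to be found in the camera images.
- pot: Loose aluminium pot, 0.24-0.39 kg: bowl 62 mm across, 54 high, then a neck 52 across up to the rim, 82 above the base, open on top. Three steel pins, 6 mm thick, stick out of the neck to 34 mm from the axis, pin centres 76 above the base, 120 deg apart, one of them over the handle. Origin: centre of the base on the axis; z up; the handle points along -x
- handle (a point): Middle of the pot's black handle, a radial bar 90 mm long, 20 wide, 28 high, its middle 140 mm from the pot's axis and 40 above its base; a 12 mm stem joins it to the bowl. Axes as the pot's. Once the pins bind, about 6 N across the handle here (0.8 N m about the pot's axis) makes the pot tight; under 4.5 N it may leak, over 8 N it is forced. Friction then holds it
- rim (a point): Centre of the pot's top rim, on its axis, 82 mm above the base, axes as the pot's. In the head it meets the flat rubber seal, hidden inside, 15.4 to 18.4 mm above the mouth, depending on the seal's wear, which cannot be seen. The seal is stiff (80 N per mm). With the pins below the flange the rim gets no higher than 4 mm above the mouth
- unit: Fixed water-trap head (84 mm across, skirt from 150 to 180 mm above the bench, gauge on top to 254) hung over the bench from a post behind on the right (70 mm to the unit's +x, 110 to its -y, 280 high; pipe down 105 mm behind the axis). Origin: on the bench under the head's axis; -x looks to the robot; z up
- mouth (a point): Centre of the head's mouth, 150 mm above the bench, axes as the unit's. Bore 56 mm, three slots 11 wide, open below. A rib (9 wide, 30 high) on the skirt marks a slot: pins enter with the handle below it, pot yaw = unit yaw - 0.70 rad. Turning (pot yaw grows) takes the pins up ledges that rise 5 mm per rad; they bind 25 to 65 deg on, as the seal's wear has it; stop at 85 deg
- grease_jar: Bystander: white plastic jar with black lid, 68 mm across, 62 high. Origin: centre of its base
- wine_bottle: Bystander: green glass bottle, 75 mm across, 295 high. Origin: centre of its base
- nylon_roller: Bystander: white nylon roller standing on end, 52 mm across, 34 high, with a hole. Origin: centre of its base
- spanner: Bystander: steel open-ended spanner lying on the bench, 170 mm long. Origin: middle of its underside
Things that resemble listed ones, but are neither listed nor needed, are in the scene too. What is shaped like the pot but red is not meant.

How it is judged:
By the outcome, as a careful person would: the job done as asked, in the order asked, and still so for the second after the job is handed in, with the robot touching nothing.
It also fails if it takes over 72 s, if anything falls off the work surface, if the arm or the gripper's body presses on something with over 40 N, if the wrist force passes 120 N, or if a joint passes its speed limit or range.

## Working session

There is one attempt and no reset: what is moved stays moved. The work goes in short steps, Python scripts to look and compute and a tool call to move; the robot and the scene stay as the last step left them, time stands still between calls to the robot, and variables do not carry over. Pictures are saved under pics/ and viewed, and the job is handed in when it is done.

Besides the shell and the picture viewer there is one more tool, called in YAML: its name, and indented under it one key for each argument. play_rows: Moves the arm, as the interface text tells. Its arguments: {"type":"object","properties":{"motion":{"type":"string"},"grip_force":{"type":"number"}},"required":["motion"]}

```bash
mkdir -p pics; ls; python3 - <<'E'
from workcell import robot, grab_frame
import cv2
print(robot.state(), robot.pinch_z)
for n in("scene","top"):
    f=grab_frame(n); cv2.imwrite(f"pics/{n}0.png",f["frame"]); print(n,f["mtx"],f["dist"],f["rvec"],f["tvec"])
E
```

```text
pics
{'clock': 0.0, 'joints': array([-1.30878178e+00,  1.16490752e-01,  1.44224421e+00,  7.82138946e-06,
        1.58402922e+00, -3.77941803e-02]), 'qvel': array([-0.00041386,  0.00043468,  0.00085947,  0.00055507,  0.0008812 ,
       -0.00031986]), 'effort': array([ 2.13893902e-03, -7.31976628e+01, -6.32494497e+01, -5.74777755e-05,
        6.26569614e-03,  9.99730389e-06]), 'tcp_pos': array([ 199.30069505, -644.70655307,  230.57204386]), 'eef_rot': array([ 9.88785188e-01,  1.49343594e-01, -6.16464887e-05, -5.82521435e-04]), 'contact_force': array([-0.21385743,  0.04144518,  0.45621394]), 'wrist_torque': array([-0.00561836,  0.00557581, -0.00375567]), 'opening': 85.48217568837016} -18.700000000000003
scene [[505.26988459   0.         323.52059313]
 [  0.         505.26988459 210.41457803]
 [  0.           0.           1.        ]] [0.04376527 0.         0.         0.         0.        ] [ 1.66080729  1.91316133 -0.76971682] [  56.54366998 -334.36925804 1703.40829497]
top [[367.28732014   0.         315.31735049]
 [  0.         367.28732014 197.65847273]
 [  0.           0.           1.        ]] [-0.08479824  0.          0.          0.          0.        ] [ 2.15395502 -2.12064465  0.21267765] [  14.26143056  569.82476972 1012.50362902]
```

View pics/scene0.png

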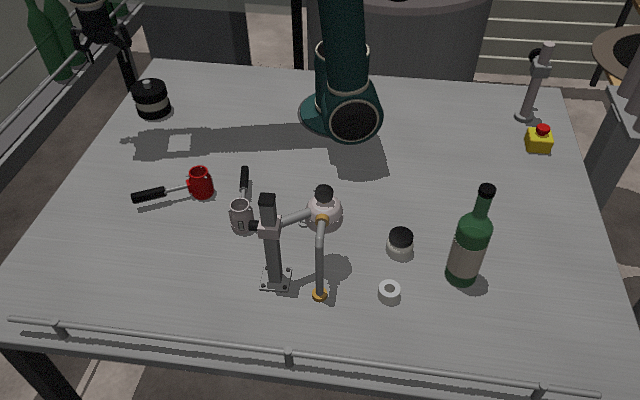

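View pics/top0.png

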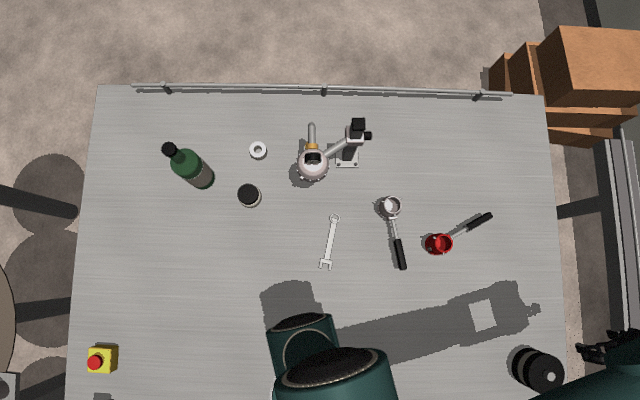

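The scene view shows the pot at about (241,213) with its handle at (244,180), and the head at (323,210). In the top view the pot is at (390,207), its handle at (400,255), and the head at (312,163). I'll enlarge these next.

```bash
cat > h.py <<'E'
import numpy as np, cv2
from workcell import robot, grab_frame
def proj(f,P):
    return cv2.projectPoints(np.asarray(P,float).reshape(-1,1,3),f["rvec"],f["tvec"],f["mtx"],f["dist"])[0].reshape(-1,2)
def back(f,uv,z):
    n=cv2.undistortPoints(np.array(uv,float).reshape(-1,1,2),f["mtx"],f["dist"]).reshape(-1,2)
    R=cv2.Rodrigues(f["rvec"])[0]; C=-R.T@np.ravel(f["tvec"])
    d=np.c_[n,np.ones(len(n))]@R
    return C+d*((z-C[2])/d[:,2])[:,None]
def crop(f,c,w,h,s,name):
    u,v=int(c[0]-w/2),int(c[1]-h/2); im=f["frame"][v:v+h,u:u+w]
    im=cv2.resize(im,None,fx=s,fy=s,interpolation=cv2.INTER_CUBIC)
    for k in range(0,w,10): cv2.putText(im,str(u+k),(k*s,8),0,.3,(0,255,255)); cv2.line(im,(k*s,10),(k*s,14),(0,255,255))
    for k in range(0,h,10): cv2.putText(im,str(v+k),(0,k*s+4),0,.3,(0,255,255))
    cv2.imwrite(name,im)
E
python3 - <<'E'
from h import *
t=grab_frame("top"); s=grab_frame("scene")
crop(t,(395,230),80,100,6,"pics/tp.png"); crop(t,(320,155),110,80,7,"pics/th.png")
crop(s,(250,205),60,90,6,"pics/sp.png"); crop(s,(310,220),110,90,6,"pics/sh.png")
E
```

```text
(no output)
```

View pics/tp.png

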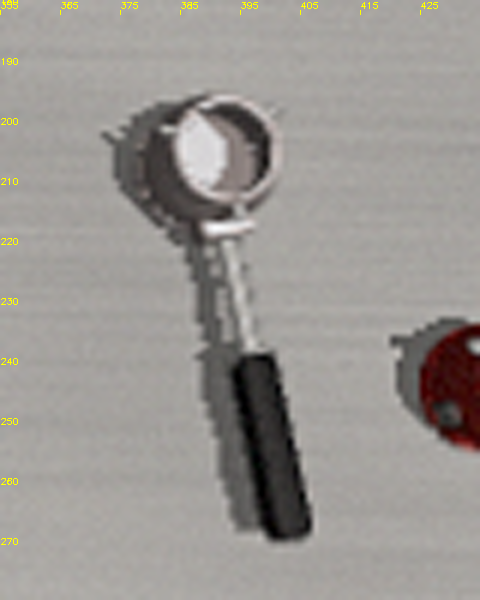

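View pics/th.png

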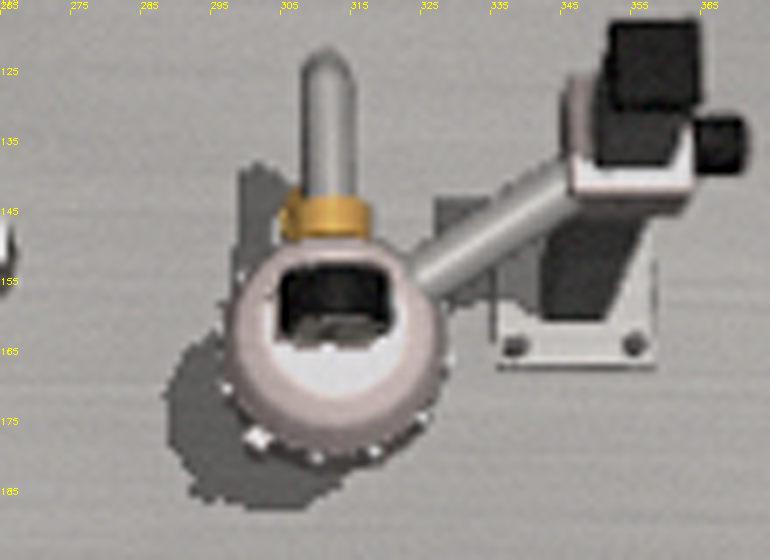

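View pics/sp.png

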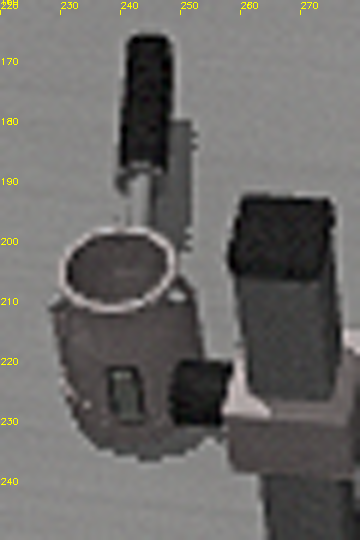

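View pics/sh.png

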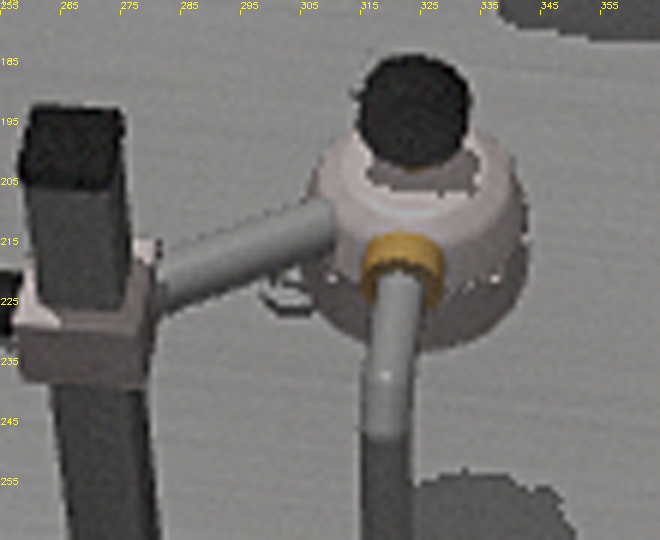

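```bash
cat > m.py <<'E'
from h import *
from scipy.optimize import least_squares
t=grab_frame("top"); s=grab_frame("scene")
for f in(t,s):
    R=cv2.Rodrigues(f["rvec"])[0]; print("cam",-R.T@np.ravel(f["tvec"]))
print("rim",back(t,[(393,205)],82),back(s,[(239.5,205)],82))
print("handle", back(t,[(397.5,239),(403.5,269)],54), back(s,[(244.5,166.5),(243,187)],54))
print("head", back(t,[(312.3,165)],180), "rib",back(t,[(301.7,177.2)],180))
E
python3 m.py
```

```text
cam [ 381.03615718   43.22412312 1096.81829738]
cam [1414.2853645   144.31146803  997.78299979]
rim [[ 546.68909935 -195.77603579   82.        ]] [[ 555.59609092 -193.24174273   82.        ]]
handle [[ 453.05543914 -213.25682366   54.        ]
 [ 368.55607627 -228.72428258   54.        ]] [[ 379.32180028 -228.24866061   54.        ]
 [ 461.6017752  -211.54477316   54.        ]]
head [[631.67664378  34.57491151 180.        ]] rib [[598.85694389  61.23205826 180.        ]]
```

```bash
cat > ov.py <<'E'
from h import *
import sys
def circ(c,r,z,R=None,n=60):
    a=np.linspace(0,2*np.pi,n); return np.c_[c[0]+r*np.cos(a),c[1]+r*np.sin(a),np.full(n,z)]
def box(x0,x1,y0,y1,z0,z1):
    b=np.array([(x0,y0),(x1,y0),(x1,y1),(x0,y1),(x0,y0)],float)
    o=[np.c_[b,np.full(5,z)] for z in(z0,z1)]
    return o+[np.array([[x,y,z0],[x,y,z1]]) for x,y in b[:4]]
def pot(x,y,yaw,z=0):
    L=[circ((0,0),31,0),circ((0,0),31,54),circ((0,0),26,82)]+box(-185,-95,-10,10,26,54)
    for k in range(3):
        a=np.pi+k*2*np.pi/3; L.append(np.array([[26*np.cos(a),26*np.sin(a),76],[34*np.cos(a),34*np.sin(a),76]]))
    c,s=np.cos(yaw),np.sin(yaw); R=np.array([[c,-s,0],[s,c,0],[0,0,1]])
    return [l@R.T+[x,y,z] for l in L]
def unit(x,y,yaw):
    L=[circ((0,0),42,150),circ((0,0),42,180)]
    a=np.pi-.7
    L.append(np.array([[42*np.cos(a),42*np.sin(a),150],[46*np.cos(a),46*np.sin(a),150],[46*np.cos(a),46*np.sin(a),180]]))
    L.append(np.array([[70,-110,0],[70,-110,280]])); L.append(np.array([[105,0,0],[105,0,150]]))
    c,s=np.cos(yaw),np.sin(yaw); R=np.array([[c,-s,0],[s,c,0],[0,0,1]])
    return [l@R.T+[x,y,0] for l in L]
def draw(f,lines,c,w,h,s,name):
    u,v=int(c[0]-w/2),int(c[1]-h/2); im=cv2.resize(f["frame"][v:v+h,u:u+w],None,fx=s,fy=s,interpolation=cv2.INTER_CUBIC)
    for l in lines:
        p=(proj(f,l)-[u,v]+.5)*s
        cv2.polylines(im,[np.round(p*8).astype(int).reshape(-1,1,2)],False,(0,255,255),1,cv2.LINE_AA,3)
    return im
E
python3 - <<'E'
from ov import *
t=grab_frame("top"); s=grab_frame("scene")
P=pot(548,-195,.19); U=unit(632,35,0)
ims=[draw(t,P,(395,230),60,100,5,''),draw(s,P,(250,205),60,100,5,'')]
cv2.imwrite("pics/o1.png",np.hstack(ims))
ims=[draw(t,U,(330,155),80,80,5,''),draw(s,U,(310,230),80,80,5,'')]
ims=[draw(t,U,(325,155),78,120,5,''),draw(s,U,(310,240),78,120,5,'')]
cv2.imwrite("pics/o2.png",np.hstack(ims))
R=[circ((0,0),26,34)]
a=back(t,[(257.8,149.5)],34)[0]; b=back(s,[(389.7,288)],34)[0]; print(a,b)
J=back(t,[(248.5,192)],62),back(s,[(401,234)],62); print(J)
def ro(x,y): return [circ((x,y),26,34),circ((x,y),26,0)]
x,y=a[:2]; 
ja=J[0][0]; jl=[circ(ja[:2],34,62),circ(ja[:2],34,0)]
ims=[draw(t,ro(x,y)+jl,(253,170),70,80,5,''),draw(s,ro(x,y)+jl,(395,265),70,80,5,'')]
cv2.imwrite("pics/o3.png",np.hstack(ims))
E
```

```text
[716.87466646 198.10179514  34.        ] [722.45099952 199.32098055  34.        ]
(array([[580.61673951, 215.2291464 ,  62.        ]]), array([[578.28474634, 217.10815507,  62.        ]]))
```

View pics/o1.png

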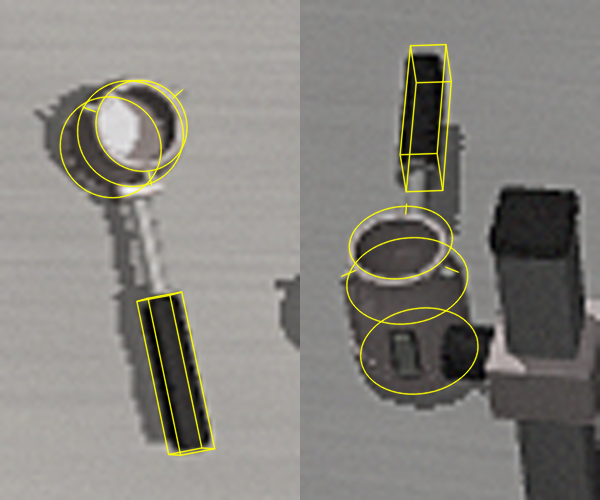

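View pics/o2.png

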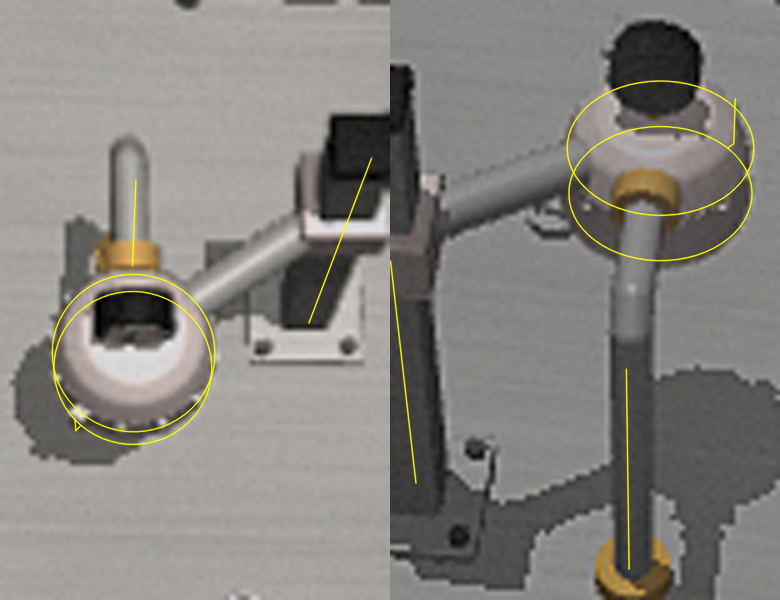

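View pics/o3.png

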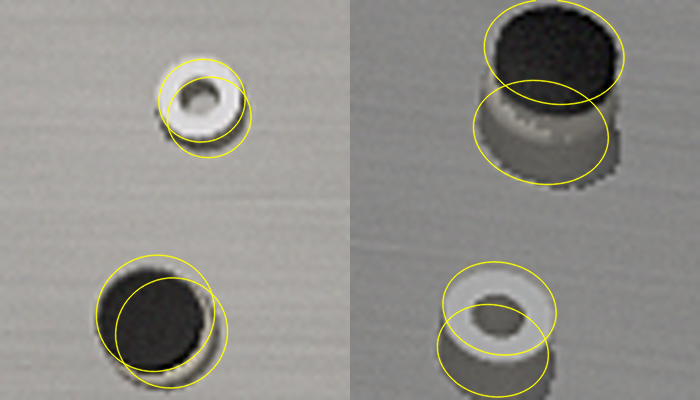

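```bash
python3 - <<'E'
from ov import *
t=grab_frame("top"); s=grab_frame("scene")
for n,f,c,w,h in(("th2",t,(313,163),44,44),("sh2",s,(322,212),50,50),("sp2",s,(243,205),44,76),("tp2",t,(391,207),44,44)):
    sc=min(760//w,580//h)
    g=dict(f); g["frame"]=np.clip((f["frame"].astype(float)/255)**.6*255,0,255).astype(np.uint8)
    crop(g,c,w,h,sc,f"pics/{n}.png")
E
```

```text
(no output)
```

View pics/th2.png

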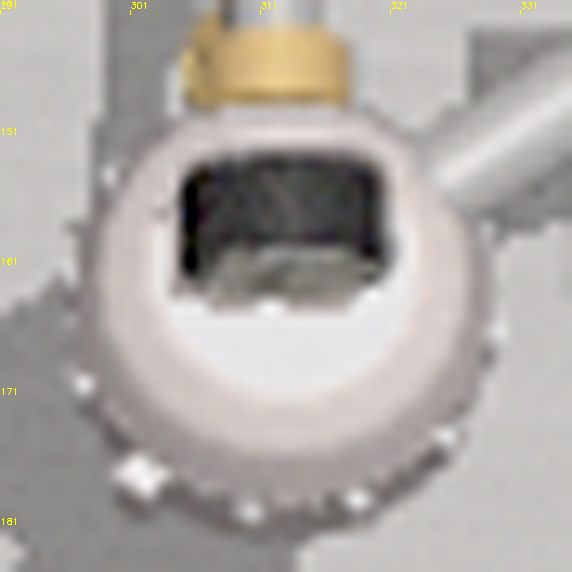

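View pics/sh2.png

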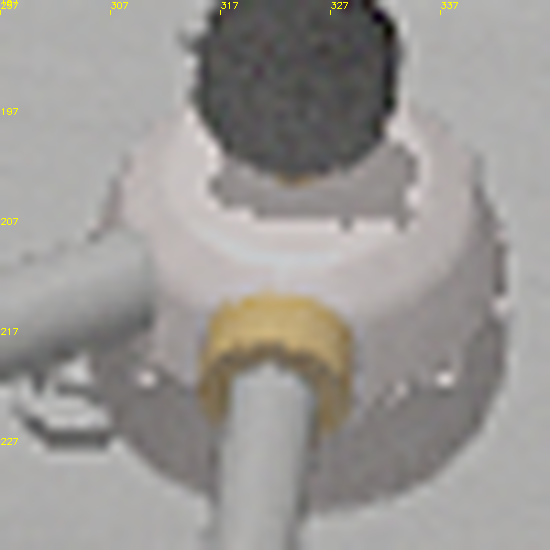

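View pics/sp2.png

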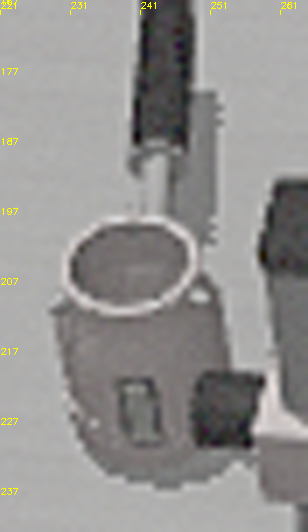

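View pics/tp2.png

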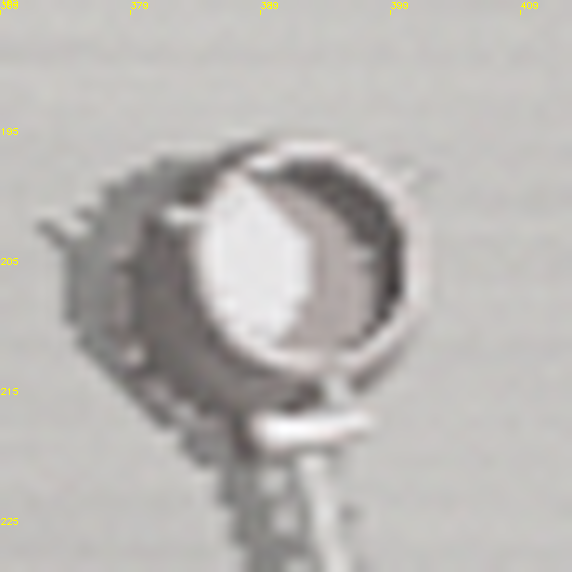

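```bash
python3 - <<'E'
from ov import *
from scipy.optimize import least_squares
t=grab_frame("top"); s=grab_frame("scene")
print("rim",back(t,[(392.58,204.6)],82),back(s,[(239.36,204.2)],82))
c=np.array
def ext(f,P): # bounding
    p=proj(f,P); return c([p[:,0].min(),p[:,0].max(),p[:,1].min(),p[:,1].max()])
# head: dots in top
dots=c([(82,383),(250,512),(358,498),(447,435),(497,330)])/13+[291-.5,141-.5]
sil=c([78/13+290.5,492/13+290.5,527/13+140.5])
def arcres(f,pts,x,y,r,z):
    q=proj(f,circ((x,y),r,z,n=400)); return c([np.linalg.norm(q-p,axis=1).min()*np.sign(1) for p in pts])
for z in(180,165,150):
  def res(v):
    return arcres(t,dots,v[0],v[1],v[2],z)
  r=least_squares(res,[634,35,42]); print("dots",z,r.x,r.fun.round(2))
for r0 in(42,):
  def res2(v):
    e=ext(t,circ(v[:2],r0,150,n=200)); e2=ext(t,circ(v[:2],r0,180,n=200)); return [min(e[0],e2[0])-sil[0],max(e[1],e2[1])-sil[1],e[3]-sil[2]]
  r=least_squares(res2,[634,35]); print("top sil",r.x,r.fun)
ss=c([(330,510),(400,500),(200,485),(150,450),(110,410)])/11+[296.5,186.5]
def res3(v): return arcres(s,ss,v[0],v[1],42,150)
r=least_squares(res3,[634,35]); print("scene sil",r.x,r.fun.round(2))
# LR extents scene
e=ext(s,circ(r.x[:2],42,150,n=200)),ext(s,circ(r.x[:2],42,180,n=200)); print(e, 93/11+296.5,507/11+296.5)
# rib and post/pipe
print("rib",back(t,[(140/13+290.5,475/13+140.5)],180))
# pins in top
print("pins",back(t,[(381.2,200.8),(401.6,197.7),(394.3,215.3)],77))
# bowl bottom scene 
e=ext(s,circ((552,-194),31,0,n=200)); print("bowl ext",e)
E
```

```text
rim [[ 547.81302616 -194.60263006   82.        ]] [[ 552.87639898 -194.31631586   82.        ]]
dots 180 [635.10983249  34.9036111   42.87059975] [0.06 0.17 0.11 0.19 0.07]
dots 165 [639.76982266  35.02325684  43.93589819] [0.11 0.22 0.09 0.13 0.08]
dots 150 [643.42356999  34.63134164  44.2733799 ] [0.06 0.17 0.11 0.19 0.07]
top sil [638.10660348  34.31752565] [-0.3328234   0.33399797 -0.0059586 ]
scene sil [636.30538081  35.4802406 ] [0.05 0.44 0.32 0.41 0.47]
(array([306.06269931, 342.80117926, 206.02615205, 232.9879871 ]), array([305.72363858, 343.16350096, 196.92145166, 223.93125308])) 304.95454545454544 342.5909090909091
rib [[599.26142037  62.34366914 180.        ]]
pins [[ 559.01683794 -163.36884044   77.        ]
 [ 568.985596   -222.28145244   77.        ]
 [ 518.11464899 -199.99567835   77.        ]]
bowl ext [231.4946607  255.02331623 217.09129549 234.42183965]
```

```bash
python3 - <<'E'
from ov import *
t=grab_frame("top"); s=grab_frame("scene")
o=np.array([264.5,114.5])
for nm,p,z in(("plate edge",[(497,367),(655,367)],5),("holes",[(515,346),(634,346)],6),("postbottom",[(540,319),(605,319)],6),("bracket front edge top",[(572,191),(692,191)],200),("pipe axis",[(328,60),(328,190)],185)):
    b=back(t,np.array(p)/7+o,z); d=b[1]-b[0]; print(nm,b[:,:2].round(1),"yaw",np.arctan2(d[0],-d[1]))
print(back(s,[(319.5,295.5)],5))
P=pot(550,-194.5,.185); U=unit(636.5,35,0.05)
cv2.imwrite("pics/o4.png",np.hstack([draw(t,P,(395,230),60,110,5,''),draw(s,P,(250,205),60,110,5,'')]))
cv2.imwrite("pics/o5.png",np.hstack([draw(t,U,(325,155),78,120,5,''),draw(s,U,(300,240),78,120,5,'')]))
E
```

```text
plate edge [[ 674.8  -38.5]
 [ 676.3 -108.1]] yaw 0.02070643770224812
holes [[684.2 -46.3]
 [685.3 -98.8]] yaw 0.021011354890887023
postbottom [[696.8 -57.3]
 [697.4 -86. ]] yaw 0.021402244916437364
bracket front edge top [[689.5 -51.2]
 [690.6 -95.4]] yaw 0.023980210737178907
pipe axis [[744.3  38.8]
 [693.   38. ]] yaw -1.5549168941060112
[[746.09067683  39.4053558    5.        ]]
```

View pics/o4.png

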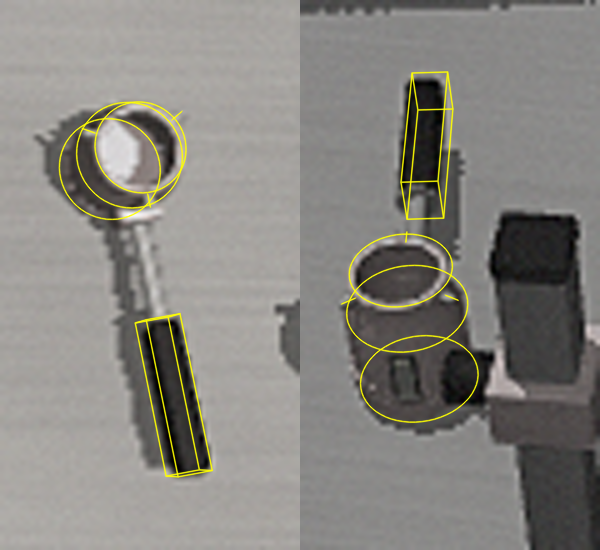

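View pics/o5.png

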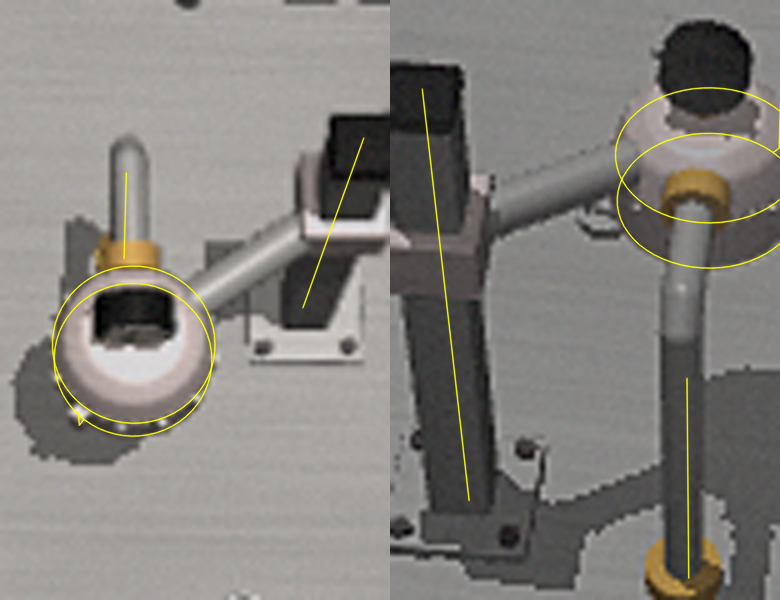

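```bash
cat > go.py <<'E'
from h import *
from scipy.spatial.transform import Rotation as Ro
import sys
def plan(x,y,z,a):
    st=robot.state(); R=Ro.from_quat(st["eef_rot"]).as_matrix()
    d=R.T@(np.array([x,y,z])-st["tcp_pos"]); cur=np.arctan2(R[1,0],R[0,0])
    print("t",round(st["clock"],2),"tcp",st["tcp_pos"].round(2),"ang",round(cur,4),"F",st["contact_force"].round(2),"M",st["wrist_torque"].round(3),"open",round(st["opening"],1))
    print("tilt",R[:,2].round(4)); print("shift",d.round(1),"n50",(np.abs(d).max()/50).round(2),"twist",round(cur-a,4))
if __name__=="__main__": plan(*map(float,sys.argv[1:5]))
E
python3 go.py 431 -216.6 230 .185; python3 - <<'E'
from h import *
t=grab_frame("top"); print(back(t,[(424,245),(425,245),(437,253)],0),back(t,[(424,245)],54))
E
```

```text
t 0.7 tcp [ 199.32 -644.91  231.33] ang 0.2998 F [-1.49 -0.52  0.87] M [ 0.002 -0.009 -0.014] open 85.4
tilt [ 0. -0. -1.]
shift [ 347.8 -340.8    1.3] n50 6.96 twist 0.1148
[[ 439.55248161 -307.16731142    0.        ]
 [ 439.57741706 -310.24608816    0.        ]
 [ 415.8642097  -346.42461239    0.        ]] [[ 436.67152902 -289.91637978   54.        ]]
```

play_rows:
  motion: "30 -30 0 0 65;34 -33 0 0 65;34 -33 0 0 65;34 -33 0 0 65;34 -33 0 0 65"

```text
clock: 1.25
tcp_pos: [310.6, -439.4, 231.4]
eef_rot: [0.989, 0.149, 0.0, 0.0]
contact_force: [1.4, -0.2, 0.8]
opening: 64.9
```

play_rows:
  motion: "34 -33 0 0 65;34 -33 0 0 65;34 -33 0 0 65;34 -33 0 0 65;30 -30 0 0.115 65"

```text
clock: 1.75
tcp_pos: [421.4, -235.3, 231.7]
eef_rot: [0.996, 0.092, 0.0, 0.0]
contact_force: [0.7, -1.1, -0.9]
opening: 65.2
```

```bash
python3 go.py 431 -216.6 70 .185
```

```text
t 1.75 tcp [ 421.44 -235.31  231.67] ang 0.1846 F [ 0.71 -1.12 -0.93] M [-0.017 -0.018 -0.036] open 65.2
tilt [ 8.e-04 -4.e-04 -1.e+00]
shift [ 12.7 -16.7 161.7] n50 3.23 twist -0.0004
```

play_rows:
  motion: "12.7 -16.7 0 0 65;0 0 45 0 65;0 0 45 0 65;0 0 40 0 65;0 0 31 0 65"

```text
clock: 2.25
tcp_pos: [429.6, -218.0, 68.0]
eef_rot: [0.996, 0.092, -0.0, -0.0]
contact_force: [-0.2, 0.3, 0.1]
opening: 65.0
```

```bash
python3 go.py 431 -216.6 21 .185; python3 - <<'E'
from ov import *
t=grab_frame("top");s=grab_frame("scene")
crop(t,(395,220),60,96,6,"pics/a.png");crop(s,(245,190),60,96,6,"pics/b.png")
cv2.imwrite("pics/ab.png",np.hstack([cv2.imread("pics/a.png"),cv2.imread("pics/b.png")]))
E
```

```text
t 2.25 tcp [ 429.61 -218.04   67.99] ang 0.1851 F [-0.2   0.33  0.08] M [-0.021  0.033  0.025] open 65.0
tilt [-1.e-03  6.e-04 -1.e+00]
shift [ 1.7 -1.1 47. ] n50 0.94 twist 0.0001
```

View pics/ab.png

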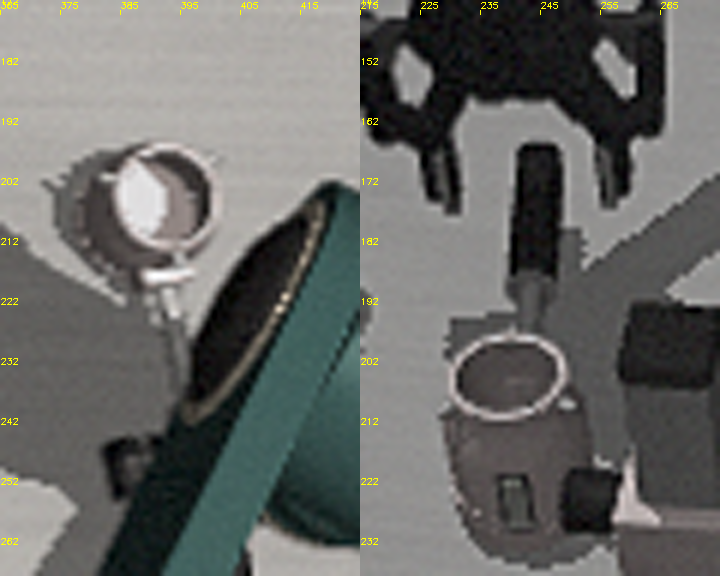

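The scene view shows the fingertips at about (230,177) and (257,176), straddling the handle at (244,180). I'll go down and grip.

play_rows:
  motion: "1.7 -1 25 0 65;0 0 20 0 65;0 0 1.5 0 65;0 0 0 0 0;0 0 0 0 0"
  grip_force: 110

```text
clock: 2.85
tcp_pos: [432.6, -217.8, 25.8]
eef_rot: [0.996, 0.092, 0.001, 0.001]
contact_force: [0.4, -0.7, 0.8]
opening: 37.0
```

play_rows:
  motion: "0 0 0 0 0;0 0 0 0 0;0 0 0 0 0"

```text
clock: 3.15
tcp_pos: [432.2, -217.7, 24.9]
eef_rot: [0.996, 0.092, 0.001, 0.001]
contact_force: [-3.6, -1.0, 7.1]
opening: 18.7
```

```bash
python3 go.py 431 -216.6 21 .185
```

```text
t 3.15 tcp [ 432.15 -217.69   24.94] ang 0.1846 F [-3.62 -0.98  7.14] M [-0.085  0.115 -0.105] open 18.7
tilt [ 0.0012 -0.001  -1.    ]
shift [-0.9 -1.3  3.9] n50 0.08 twist -0.0004
```

play_rows:
  motion: "0 0 -3 0 0;0 0 -10 0 0;0 0 -25 0 0;0 0 0 0 0;0 0 0 0 0"

```text
clock: 3.65
tcp_pos: [431.8, -217.3, 62.1]
eef_rot: [0.996, 0.092, 0.0, 0.0]
contact_force: [0.1, 0.6, -3.0]
opening: 18.2
```

```bash
python3 go.py 431 -216.6 21 .185;  python3 - <<'E'
from ov import *
t=grab_frame("top");s=grab_frame("scene")
crop(t,(395,220),60,96,6,"pics/a.png");crop(s,(245,190),60,96,6,"pics/b.png")
cv2.imwrite("pics/ab2.png",np.hstack([cv2.imread("pics/a.png"),cv2.imread("pics/b.png")]))
E
```

```text
t 3.65 tcp [ 431.82 -217.31   62.06] ang 0.1848 F [ 0.1   0.55 -3.03] M [-0.08   0.383 -0.029] open 18.2
tilt [ 7.e-04 -4.e-04 -1.e+00]
shift [-0.7 -0.9 41.1] n50 0.82 twist -0.0002
```

View pics/ab2.png

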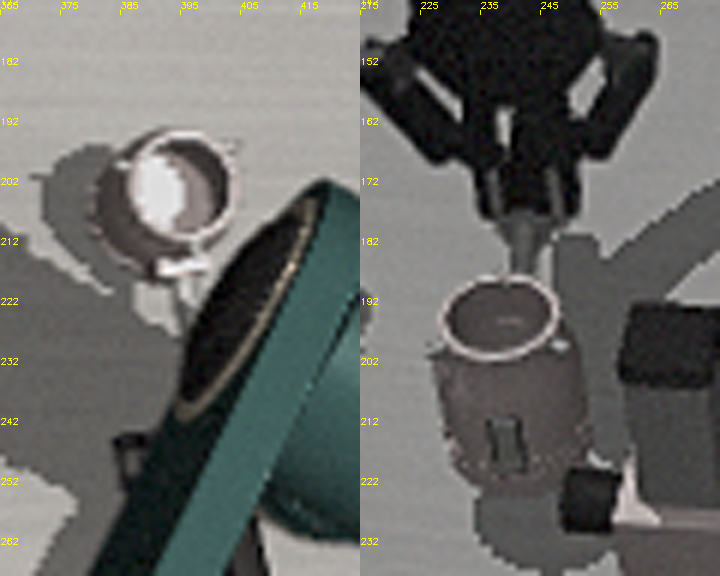

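```bash
python3 - <<'E'
from ov import *
t=grab_frame("top");s=grab_frame("scene")
for dz in(0,-3,3):
  a=back(t,[(394.4,202.4)],119+dz)[0];b=back(s,[(237.6,194.5)],119+dz)[0]
  x=np.array([np.cos(.185),np.sin(.185)]);y=np.array([np.sin(.185),-np.cos(.185)])
  for q in(a,b): d=q[:2]-np.array([431.8,-217.3]); print(dz,q,d@x,d@y)
E
```

```text
0 [ 547.88452832 -191.09098271  119.        ] 118.92474890425723 -4.408446607556567
0 [ 555.41048185 -193.54262515  119.        ] 125.87131031559167 -0.6142653112390281
-3 [ 548.39642825 -191.80987427  116.        ] 119.29567628784017 -3.607659819906245
-3 [ 552.47844442 -194.69599553  116.        ] 122.77714595506826 -0.019913878885618293
3 [ 547.3726284  -190.37209115  122.        ] 118.5538215206744 -5.20923339520684
3 [ 558.34251928 -192.38925478  122.        ] 128.96547467611535 -1.2086167435925106
```

play_rows:
  motion: "5 -16 -3 0 0;12 -35 -3 0 0;12 -35 -3 0 0;12 -35 -2 0 0;12 -35 -2 0 0"

```text
clock: 4.35
tcp_pos: [454.9, -52.7, 74.3]
eef_rot: [0.996, 0.092, -0.0, -0.0]
contact_force: [1.6, -0.4, -2.6]
opening: 18.3
```

play_rows:
  motion: "12 -35 0 0 0;12 -35 0 0.05 0;7 -25 0 0.1 0;0 -10 0 0.12 0;0 0 0 0.12 0"

```text
clock: 4.85
tcp_pos: [468.7, 56.3, 74.0]
eef_rot: [0.995, -0.104, -0.001, -0.0]
contact_force: [-0.5, -0.2, -3.1]
opening: 18.9
```

play_rows:
  motion: "0 0 0 0.12 0;0 0 0 0.12 0;0 0 0 0.12 0;0 0 0 0.08 0;0 0 0 0.02 0"

```text
clock: 5.35
tcp_pos: [468.8, 54.8, 74.1]
eef_rot: [0.945, -0.327, -0.001, 0.0]
contact_force: [0.6, -0.0, -3.3]
opening: 18.3
```

```bash
python3 go.py 541.3 110.5 75 -.67
```

```text
t 5.35 tcp [468.82  54.79  74.14] ang -0.6673 F [ 0.61 -0.   -3.28] M [0.241 0.263 0.   ] open 18.3
tilt [-1.1e-03  2.0e-04 -1.0e+00]
shift [ 22.5 -88.6  -0.9] n50 1.77 twist 0.0027
```

```bash
python3 - <<'E'
from ov import *
t=grab_frame("top");s=grab_frame("scene")
q=proj(t,[[565,-21,130]])[0];p=proj(s,[[565,-21,130]])[0]; print(q,p)
crop(t,q,48,44,12,"pics/c.png");crop(s,p,44,60,9,"pics/d.png")
E
```

```text
[332.38232244 194.37247932] [305.44645603 201.00529471]
```

View pics/c.png

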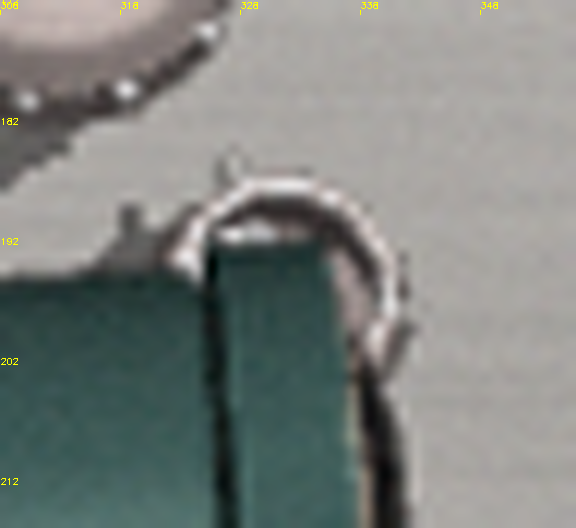

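View pics/d.png

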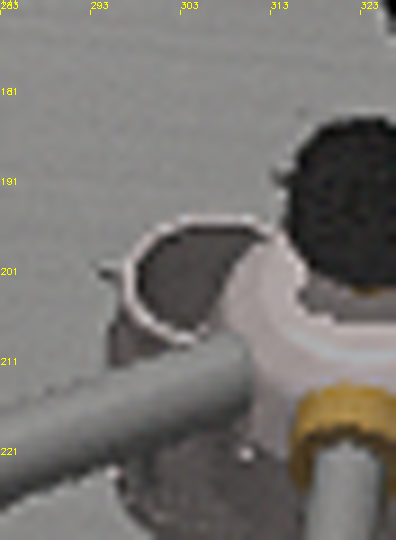

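```bash
python3 - <<'E'
from ov import *
from scipy.optimize import least_squares
t=grab_frame("top");s=grab_frame("scene"); c=np.array
A=c([(176,262),(190,225),(225,192),(285,177),(345,197),(385,240),(403,290)])/12+[308-.5,172-.5]
B=c([(120,285),(135,243),(165,224),(210,214),(265,222),(160,337),(185,345)])/9+[283-.5,171-.5]
def d(f,pts,x,y,r,z):
    q=proj(f,circ((x,y),r,z,n=800)); return c([np.linalg.norm(q-p,axis=1).min() for p in pts])
tc=robot.state()["tcp_pos"][:2]; a=-.667; X=c([np.cos(a),np.sin(a)]);Y=c([np.sin(a),-np.cos(a)])
for z in(128,131):
  for nm,f,P in(("t",t,A),("s",s,B)):
    r=least_squares(lambda v:d(f,P,v[0],v[1],v[2],z),[564,-20,26]); dd=r.x[:2]-tc; print(z,nm,r.x,r.fun.round(2),dd@X,dd@Y)
E
```

```text
128 t [561.34955703 -18.18662754  25.97186815] [0.22 0.07 0.17 0.12 0.11 0.18 0.17] 117.65382785771949 0.2241836198210629
128 s [564.62535782 -18.86966929  25.67108102] [0.06 0.14 0.04 0.09 0.03 0.03 0.03] 120.65011390562461 -1.265677706044027
131 t [560.89956361 -18.02825994  25.82932319] [0.2  0.08 0.16 0.1  0.13 0.19 0.17] 117.20230530970011 0.3781373973286988
131 s [567.55594558 -18.30682734  25.58254106] [0.06 0.14 0.04 0.09 0.03 0.03 0.03] 122.60442941085155 -3.5208465706295415
```

```bash
python3 go.py 542.8 109.2 82 -.67
```

```text
t 5.55 tcp [469.05  54.77  74.58] ang -0.6633 F [ 0.09 -0.13 -2.82] M [0.211 0.28  0.037] open 18.3
tilt [-4.e-04  1.e-04 -1.e+00]
shift [ 24.6 -88.3  -7.4] n50 1.77 twist 0.0067
```

play_rows:
  motion: "5 -20 0 0.006 0;10 -34 0 0 0;8 -28 -3 0 0;1.6 -6 -4.5 0 0;0 0 0 0 0"

```text
clock: 6.05
tcp_pos: [543.5, 108.9, 82.4]
eef_rot: [0.945, -0.328, -0.0, 0.0]
contact_force: [-0.9, 0.3, -3.5]
opening: 18.3
```

```bash
python3 go.py 542.8 109.2 82 -.67; python3 - <<'E'
from ov import *
t=grab_frame("top");s=grab_frame("scene")
crop(s,(325,225),60,76,7,"pics/e.png");crop(t,(313,165),50,76,7,"pics/f.png")
cv2.imwrite("pics/ef.png",np.hstack([cv2.imread("pics/e.png"),cv2.imread("pics/f.png")]))
E
```

```text
t 6.05 tcp [543.5  108.89  82.44] ang -0.6693 F [-0.93  0.28 -3.52] M [ 0.186  0.326 -0.022] open 18.3
tilt [-1.e-04 -0.e+00 -1.e+00]
shift [-0.7  0.2  0.4] n50 0.01 twist 0.0007
```

View pics/ef.png

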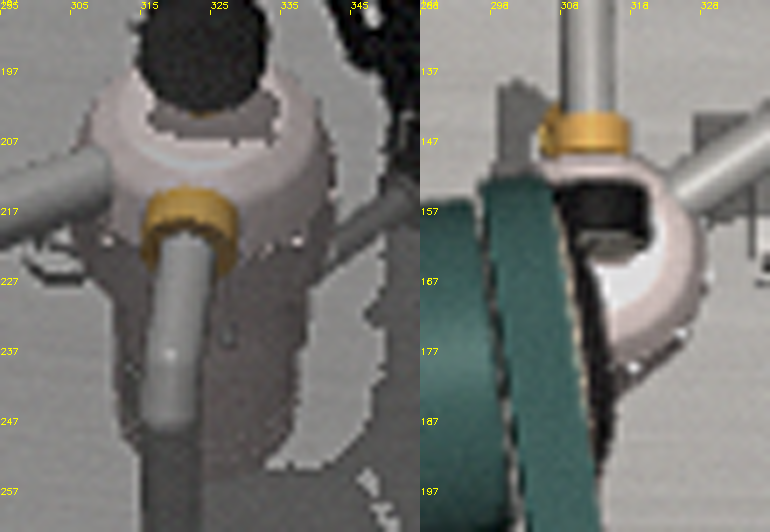

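```bash
python3 - <<'E'
from ov import *
s=grab_frame("scene"); cv2.imwrite("pics/g.png",s["frame"])
E
```

```text
(no output)
```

View pics/g.png

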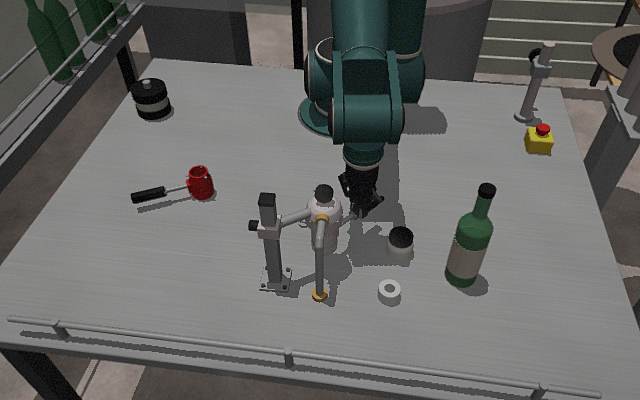

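play_rows:
  motion: "-0.7 0 -4 0 0;0 0 -4 0 0;0 0 -2 0 0;0 0 -2 0 0;0 0 -1 0 0"

```text
clock: 6.7
tcp_pos: [542.5, 108.9, 95.6]
eef_rot: [0.944, -0.329, 0.0, -0.0]
contact_force: [-0.1, -0.6, -3.4]
opening: 18.5
```

play_rows:
  motion: "0 0 -1 0 0;0 0 -1 0 0;0 0 -1 0 0;0 0 -1 0 0;0 0 0 0 0"

```text
clock: 7.2
tcp_pos: [542.6, 108.9, 99.4]
eef_rot: [0.944, -0.329, 0.0, -0.0]
contact_force: [0.4, 0.4, -3.2]
opening: 18.6
```

play_rows:
  motion: "0 0 -1 0 0;0 0 -1 0 0;0 0 -1 0 0;0 0 -1 0 0;0 0 0 0 0"

```text
clock: 7.7
tcp_pos: [542.6, 108.9, 103.5]
eef_rot: [0.944, -0.329, 0.0, -0.0]
contact_force: [-0.1, -0.4, -2.3]
opening: 18.3
```

play_rows:
  motion: "0 0 -1 0 0;0 0 -1 0 0;0 0 -1 0 0;0 0 -1 0 0;0 0 0 0 0"

```text
clock: 8.2
tcp_pos: [542.6, 108.9, 107.5]
eef_rot: [0.944, -0.329, 0.0, -0.0]
contact_force: [-0.2, -0.9, -3.5]
opening: 18.2
```

play_rows:
  motion: "0 0 -0.5 0 0;0 0 -0.5 0 0;0 0 -0.5 0 0;0 0 -0.5 0 0;0 0 0 0 0"

```text
clock: 8.7
tcp_pos: [542.5, 108.9, 109.4]
eef_rot: [0.944, -0.329, 0.0, -0.0]
contact_force: [-0.0, 1.3, -2.5]
opening: 18.0
```

```bash
python3 go.py 542.8 109.2 82 -.67
```

```text
t 8.7 tcp [542.55 108.89 109.4 ] ang -0.6712 F [-0.02  1.27 -2.55] M [0.167 0.332 0.002] open 18.0
tilt [ 1.e-04  0.e+00 -1.e+00]
shift [ 0.  -0.4 27.4] n50 0.55 twist -0.0012
```

play_rows:
  motion: "0 0 -0.5 0 0;0 0 -0.5 0 0;0 0 -0.5 0 0;0 0 0 0 0"

```text
clock: 9.1
tcp_pos: [542.5, 108.9, 110.9]
eef_rot: [0.944, -0.329, 0.0, -0.0]
contact_force: [-0.7, -0.0, -2.5]
opening: 18.6
```

play_rows:
  motion: "0 0 -0.5 0 0;0 0 -0.5 0 0;0 0 0 0 0"

```text
clock: 9.4
tcp_pos: [542.4, 108.9, 111.7]
eef_rot: [0.944, -0.329, -0.0, 0.0]
contact_force: [0.1, -0.3, -5.3]
opening: 18.8
```

```bash
python3 go.py 542.8 109.2 82 -.67
```

```text
t 9.4 tcp [542.41 108.88 111.69] ang -0.6712 F [ 0.13 -0.35 -5.34] M [ 0.324  0.277 -0.012] open 18.8
tilt [-3.e-04  0.e+00 -1.e+00]
shift [ 0.1 -0.5 29.7] n50 0.59 twist -0.0012
```

play_rows:
  motion: "0 0 -0.5 0 0;0 0 0 0 0"

```text
clock: 9.6
tcp_pos: [542.3, 108.9, 112.0]
eef_rot: [0.944, -0.329, -0.0, 0.0]
contact_force: [-0.4, -0.1, -6.3]
opening: 18.3
```

```bash
python3 go.py 542.8 109.2 82 -.67; python3 - <<'E'
from ov import *
t=grab_frame("top");s=grab_frame("scene")
crop(s,(325,225),60,76,7,"pics/e2.png");crop(t,(313,165),50,76,7,"pics/f.png")
cv2.imwrite("pics/ef2.png",np.hstack([cv2.imread("pics/e2.png"),cv2.imread("pics/f.png")]))
E
```

```text
t 9.6 tcp [542.32 108.95 112.05] ang -0.6712 F [-0.42 -0.06 -6.3 ] M [0.49  0.569 0.057] open 18.3
tilt [-6.e-04  1.e-04 -1.e+00]
shift [ 0.2 -0.5 30. ] n50 0.6 twist -0.0012
```

View pics/ef2.png

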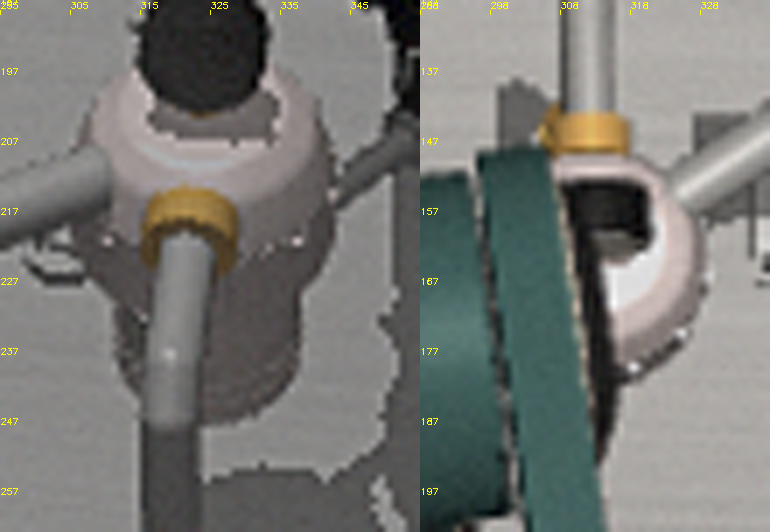

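play_rows:
  motion: "0.15 5.97 0.3 -0.05 0;0.15 5.97 0 -0.05 0;0.15 5.97 0 -0.05 0;0.15 5.97 0 -0.05 0;0 0 0 0 0"

```text
clock: 10.2
tcp_pos: [529.4, 88.6, 112.0]
eef_rot: [0.972, -0.233, -0.0, -0.0]
contact_force: [0.4, 2.1, -6.1]
opening: 18.3
```

```bash
cat > tq.py <<'E'
from h import *
from scipy.spatial.transform import Rotation as Ro
c=np.array([636.0,34.6])
st=robot.state(); R=Ro.from_quat(st["eef_rot"]).as_matrix(); p=st["tcp_pos"]; F=st["contact_force"]; M=st["wrist_torque"]
a=np.arctan2(R[1,0],R[0,0]); d=p[:2]-c
X=R[:2,0];Y=R[:2,1]
print("t",round(st["clock"],2),"tcp",p.round(2),"ang",round(a,4),"turned",round(a+.671,3),"r",np.hypot(*d).round(2),"dirang",round(np.arctan2(-d[1],-d[0]),4))
print("F tool x,y:",(F[:2]@X).round(2),(F[:2]@Y).round(2),"Fz",F[2].round(2),"M tool xyz",(R.T@M).round(3),"Tz about axis",(d[0]*F[1]-d[1]*F[0]).round(1)/1000+M[2].round(3),"open",round(st["opening"],1))
E
python3 tq.py
```

```text
t 10.2 tcp [529.43  88.56 111.99] ang -0.4705 turned 0.201 r 119.45 dirang -0.4687
F tool x,y: -0.64 -2.07 Fz -6.15 M tool xyz [ 0.237 -0.73  -0.147] Tz about axis -0.10069999999999998 open 18.3
```

play_rows:
  motion: "0.15 5.97 0 -0.05 0;0.15 5.97 0 -0.05 0;0.15 5.97 0 -0.05 0;0.15 5.97 0 -0.05 0;0 0 0 0 0"

```text
clock: 10.7
tcp_pos: [520.9, 66.4, 112.0]
eef_rot: [0.991, -0.136, -0.0, 0.0]
contact_force: [-0.7, 2.0, -6.3]
opening: 18.1
```

```bash
python3 tq.py
```

```text
t 10.7 tcp [520.94  66.44 112.01] ang -0.272 turned 0.399 r 119.38 dirang -0.27
F tool x,y: -1.19 -1.74 Fz -6.34 M tool xyz [ 0.217 -0.682 -0.233] Tz about axis 0.025000000000000022 open 18.1
```

play_rows:
  motion: "0.15 5.97 0 -0.05 0;0.15 5.97 0 -0.05 0;0.15 5.97 0 -0.05 0;0 0 0 0 0"

```text
clock: 11.1
tcp_pos: [517.5, 49.0, 112.0]
eef_rot: [0.998, -0.061, -0.0, 0.0]
contact_force: [-0.2, 2.6, -6.6]
opening: 18.4
```

```bash
python3 tq.py
```

```text
t 11.1 tcp [517.51  48.97 111.97] ang -0.1229 turned 0.548 r 119.36 dirang -0.1207
F tool x,y: -0.52 -2.57 Fz -6.62 M tool xyz [ 0.222 -0.649 -0.126] Tz about axis -0.18060000000000004 open 18.4
```

play_rows:
  motion: "0.1 4.8 0 -0.04 0;0.1 4.8 0 -0.04 0;0.1 4.8 0 -0.04 0;0 0 0 0 0"

```text
clock: 11.5
tcp_pos: [516.7, 34.7, 112.0]
eef_rot: [1.0, -0.002, -0.0, 0.0]
contact_force: [0.7, 2.6, -5.8]
opening: 18.2
```

```bash
python3 tq.py
```

```text
t 11.5 tcp [516.69  34.74 111.97] ang -0.0035 turned 0.667 r 119.31 dirang -0.0012
F tool x,y: 0.71 -2.58 Fz -5.76 M tool xyz [ 0.161 -0.634 -0.149] Tz about axis -0.15869999999999998 open 18.2
```

play_rows:
  motion: "0.1 4.8 0 -0.04 0;0.1 4.8 0 -0.04 0;0.1 4.8 0 -0.04 0;0 0 0 0 0"

```text
clock: 11.9
tcp_pos: [517.5, 20.5, 111.9]
eef_rot: [0.998, 0.058, -0.0, -0.0]
contact_force: [-0.9, 3.1, -6.6]
opening: 18.4
```

```bash
python3 tq.py
```

```text
t 11.9 tcp [517.49  20.51 111.9 ] ang 0.1166 turned 0.788 r 119.34 dirang 0.1184
F tool x,y: -0.54 -3.21 Fz -6.62 M tool xyz [ 0.246 -0.522 -0.384] Tz about axis 0.00019999999999997797 open 18.4
```

play_rows:
  motion: "0.05 3.3 0 -0.03 0;0.05 3.3 0 -0.03 0;0 0 0 0 0"

```text
clock: 12.2
tcp_pos: [518.5, 14.0, 111.9]
eef_rot: [0.996, 0.088, -0.0, -0.0]
contact_force: [0.1, 1.6, -6.6]
opening: 18.3
```

```bash
python3 tq.py;python3 tq.py
```

```text
t 12.2 tcp [518.47  14.   111.87] ang 0.1762 turned 0.847 r 119.32 dirang 0.1735
F tool x,y: 0.34 -1.52 Fz -6.62 M tool xyz [ 0.302 -0.36  -0.231] Tz about axis 0.049100000000000005 open 18.3
t 12.2 tcp [518.47  14.   111.87] ang 0.1762 turned 0.847 r 119.32 dirang 0.1735
F tool x,y: 0.34 -1.52 Fz -6.62 M tool xyz [ 0.302 -0.36  -0.231] Tz about axis 0.049100000000000005 open 18.3
```

play_rows:
  motion: "0.05 3.5 0 -0.03 0;0.05 3.5 0 -0.03 0;0 0 0 0 0"

```text
clock: 12.5
tcp_pos: [519.9, 7.1, 111.9]
eef_rot: [0.993, 0.118, -0.0, -0.0]
contact_force: [-0.8, 1.9, -6.9]
opening: 18.2
```

```bash
python3 tq.py
```

```text
t 12.5 tcp [519.93   7.14 111.91] ang 0.2365 turned 0.907 r 119.27 dirang 0.2323
F tool x,y: -0.33 -2.07 Fz -6.87 M tool xyz [ 0.328 -0.27  -0.166] Tz about axis -0.08069999999999997 open 18.2
```

play_rows:
  motion: "0.05 3.5 0 -0.03 0;0.05 3.5 0 -0.03 0;0 0 0 0 0"

```text
clock: 12.8
tcp_pos: [521.7, 0.3, 111.9]
eef_rot: [0.989, 0.148, -0.0, 0.0]
contact_force: [-0.6, 2.5, -8.0]
opening: 19.0
```

```bash
python3 tq.py
```

```text
t 12.8 tcp [5.2174e+02 3.0000e-01 1.1191e+02] ang 0.2966 turned 0.968 r 119.29 dirang 0.2916
F tool x,y: 0.15 -2.58 Fz -8.04 M tool xyz [ 0.286 -0.3    0.011] Tz about axis -0.31930000000000003 open 19.0
```

play_rows:
  motion: "0.05 3.5 0 -0.03 0;0 0 0 0 0"

```text
clock: 13.0
tcp_pos: [522.8, -3.0, 111.9]
eef_rot: [0.987, 0.163, -0.0, 0.0]
contact_force: [-0.8, 1.1, -7.0]
opening: 18.2
```

```bash
python3 tq.py
```

```text
t 13.0 tcp [522.79  -3.05 111.91] ang 0.3266 turned 0.998 r 119.31 dirang 0.321
F tool x,y: -0.45 -1.28 Fz -6.96 M tool xyz [ 0.271 -0.275  0.225] Tz about axis -0.3779 open 18.2
```

play_rows:
  motion: "0 1.8 0 -0.015 0;0 0 0 0 0"

```text
clock: 13.2
tcp_pos: [523.3, -4.6, 111.9]
eef_rot: [0.985, 0.17, -0.0, -0.0]
contact_force: [-1.8, 3.5, -7.9]
opening: 18.3
```

```bash
python3 tq.py
```

```text
t 13.2 tcp [523.34  -4.62 111.94] ang 0.3422 turned 1.013 r 119.29 dirang 0.335
F tool x,y: -0.49 -3.84 Fz -7.85 M tool xyz [ 0.531 -0.267  0.498] Tz about axis -0.9561999999999999 open 18.3
```

play_rows:
  motion: "0 1.2 0 -0.01 0;0 0 0 0 0"

```text
clock: 13.4
tcp_pos: [523.8, -5.8, 112.0]
eef_rot: [0.985, 0.175, -0.0, -0.0]
contact_force: [-1.7, 4.1, -7.3]
opening: 17.9
```

```bash
python3 tq.py
```

```text
t 13.4 tcp [523.76  -5.76 111.98] ang 0.3526 turned 1.024 r 119.28 dirang 0.3452
F tool x,y: -0.2 -4.47 Fz -7.3 M tool xyz [ 0.64  -0.247  0.484] Tz about axis -1.0158999999999998 open 17.9
```

play_rows:
  motion: "0 0 0 0 0"

```text
clock: 13.5
tcp_pos: [523.8, -5.8, 112.0]
eef_rot: [0.984, 0.175, -0.0, -0.0]
contact_force: [-1.1, 4.1, -8.5]
opening: 18.2
```

```bash
python3 tq.py
```

```text
t 13.5 tcp [523.77  -5.79 111.99] ang 0.3527 turned 1.024 r 119.28 dirang 0.3455
F tool x,y: 0.43 -4.22 Fz -8.47 M tool xyz [ 0.6   -0.213  0.566] Tz about axis -1.0701 open 18.2
```

play_rows:
  motion: "0 0 0 0 0"

```text
clock: 13.6
tcp_pos: [523.8, -5.8, 112.0]
eef_rot: [0.984, 0.176, -0.0, -0.0]
contact_force: [-1.8, 4.6, -7.8]
opening: 18.3
```

```bash
python3 tq.py
```

```text
t 13.6 tcp [523.77  -5.84 111.99] ang 0.3531 turned 1.024 r 119.29 dirang 0.3458
F tool x,y: -0.15 -4.91 Fz -7.79 M tool xyz [ 0.677 -0.262  0.565] Tz about axis -1.1501000000000001 open 18.3
```

play_rows:
  motion: "0 -1 0 0.008 0;0 0 0 0 0"

```text
clock: 13.8
tcp_pos: [523.5, -5.2, 112.0]
eef_rot: [0.985, 0.172, 0.0, 0.0]
contact_force: [0.6, 0.7, -8.4]
opening: 18.5
```

```bash
python3 tq.py
```

```text
t 13.8 tcp [523.5   -5.18 112.03] ang 0.3452 turned 1.016 r 119.32 dirang 0.3399
F tool x,y: 0.76 -0.46 Fz -8.43 M tool xyz [ 0.034 -0.285  0.388] Tz about axis -0.4436 open 18.5
```

play_rows:
  motion: "0 0 0.5 0.006 0;0 0 0 0 0"

```text
clock: 14.0
tcp_pos: [523.6, -5.0, 111.7]
eef_rot: [0.986, 0.169, 0.0, 0.0]
contact_force: [-2.2, 2.8, -6.1]
opening: 18.1
```

```bash
python3 tq.py
```

```text
t 14.0 tcp [523.58  -5.03 111.69] ang 0.3397 turned 1.011 r 119.2 dirang 0.3389
F tool x,y: -1.1 -3.38 Fz -6.1 M tool xyz [ 0.31  -0.19   0.027] Tz about axis -0.42960000000000004 open 18.1
```

play_rows:
  motion: "0 0 0 0 24;0 0 0 0 30;0 0 0 0 40;0 0 0 0 50;0 0 0 0 50"

```text
clock: 14.5
tcp_pos: [523.6, -5.1, 111.7]
eef_rot: [0.986, 0.169, 0.0, 0.0]
contact_force: [0.3, 0.5, -0.2]
opening: 50.0
```

```bash
python3 tq.py; python3 - <<'E'
from ov import *
t=grab_frame("top");s=grab_frame("scene")
crop(s,(310,215),80,76,7,"pics/k.png")
E
```

```text
t 14.5 tcp [523.59  -5.09 111.7 ] ang 0.3398 turned 1.011 r 119.21 dirang 0.3394
F tool x,y: 0.44 -0.37 Fz -0.22 M tool xyz [-0.006 -0.031  0.039] Tz about axis -0.08349999999999999 open 50.0
```

View pics/k.png

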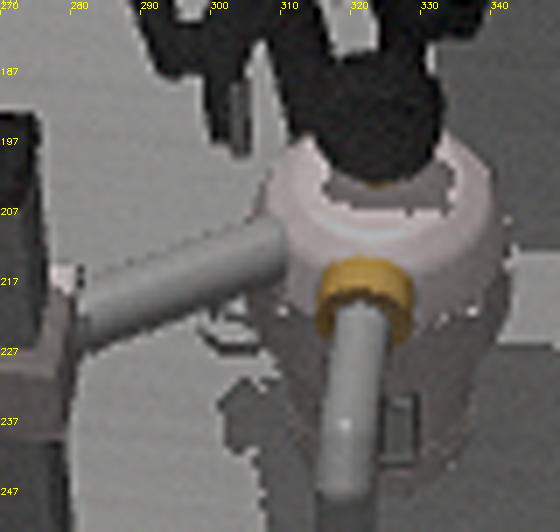

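play_rows:
  motion: "0 0 -10 0 50;0 0 -30 0 50;-10 0 -40 0 50;-40 0 -20 0 50;-45 0 0 0 50"

```text
clock: 15.1
tcp_pos: [434.0, -36.8, 215.2]
eef_rot: [0.986, 0.17, 0.002, 0.001]
contact_force: [-0.0, 0.5, 0.0]
opening: 50.1
```

play_rows:
  motion: "-45 0 -10 0 50;-40 0 0 0 50;-15 0 0 0 50;0 0 0 0 50;0 0 0 0 50"

```text
clock: 15.6
tcp_pos: [339.9, -70.0, 222.2]
eef_rot: [0.986, 0.169, 0.001, 0.0]
contact_force: [0.3, -0.6, -0.0]
opening: 50.2
```

```bash
python3 tq.py; python3 - <<'E'
from ov import *
t=grab_frame("top");s=grab_frame("scene")
cv2.imwrite("pics/z1.png",t["frame"]); cv2.imwrite("pics/z2.png",s["frame"])
U=pot(636.5,35,.345,85.5)
cv2.imwrite("pics/z3.png",np.hstack([draw(t,[],(318,185),66,100,6,''),draw(t,U,(318,185),66,100,6,'')]))
E
```

```text
t 15.6 tcp [339.91 -70.05 222.24] ang 0.3392 turned 1.01 r 314.04 dirang 0.3397
F tool x,y: 0.09 0.68 Fz -0.03 M tool xyz [0.024 0.045 0.006] Tz about axis 0.2078 open 50.2
```

View pics/z1.png

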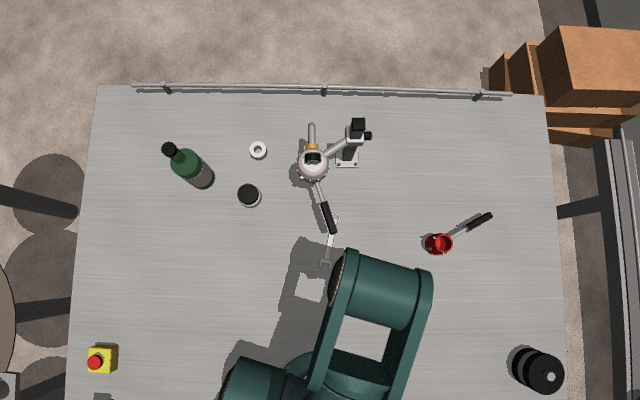

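View pics/z2.png

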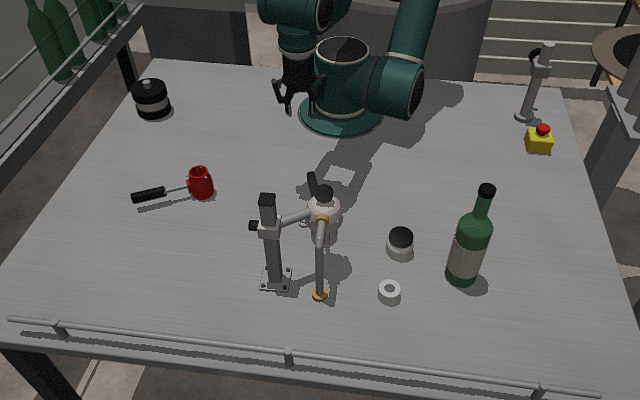

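View pics/z3.png

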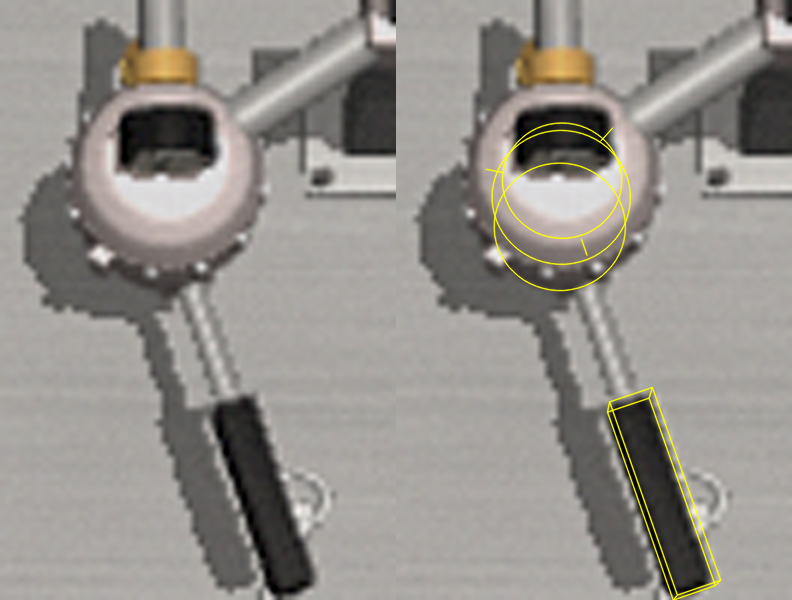

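play_rows:
  motion: "0 0 0 0 50;0 0 0 0 50;0 0 0 0 50;0 0 0 0 50;0 0 0 0 50"

```text
clock: 16.2
tcp_pos: [339.7, -70.0, 221.5]
eef_rot: [0.986, 0.169, -0.0, -0.0]
contact_force: [0.5, 1.0, 0.4]
opening: 49.9
```

```bash
python3 - <<'E'
from ov import *
t=grab_frame("top")["frame"]; a=cv2.imread("pics/z1.png"); d=cv2.absdiff(t,a)[150:260,280:350]; print(d.max(),d.mean())
print(robot.sign_off())
E
```

```text
79 2.2182683982683984
the job is handed in; nothing more can be done
None
```

The pot is back on the head and locked, and I handed the job in at about 16 s. I gripped it by the handle and raised it with its pins in the slots until it met the seal. That was about 18–19 mm above the mouth, at or slightly past the top of the 15.4–18.4 mm range. I then turned the handle left to right about 58°; it began to bind at about 55°.

- **Tightness:** the measured torque peaked at 1.0–1.15 N m. Readings without load ran 0.06–0.08 N m in the same direction, so the net peak was about 1.0 N m, or roughly 7 N at the handle. That is above the 6 N aim and inside the 4.5–8 N limits. The single highest reading, uncorrected, was about 8.2 N, slightly over the limit. I did not test the tightness again after letting go.
- **After letting go:** the pot stays up in the head, with its handle within about 0.01 rad of where I left it. No force on the gripper after release was above the sensor noise.
- **Movement check:** my last frame comparison, about 0.6 s apart, settled nothing. It showed a mean difference of 2.2 and a maximum of 79, and I did not find out whether that was image noise, the arm's shadow or movement.
- **Bystanders:** the jar, bottle and roller look unmoved. Most of the spanner is hidden by the handle and the arm's shadow, but the part that shows is where it was.
- **Camera disagreement:** the two cameras differed by up to 5 mm on the pot's position. I went by the average and by the forces felt, and the pot went in without catching.

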